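Pull the tall sensor cartridge from the sloping gas-monitor console

TASK

The white wafer carrier is standing in the way of the gas monitor: first lift it by its handle and stand it upright in the middle of the flat black rubber mat, and let go. Then pull the tall cartridge straight out of its sloping socket against the spring catches and stand it upright on its foot on the floor of the black tray. Leave the two low cartridges seated, and do not disturb or knock over the things standing around.

Things in the scene. Friction and masses are not known exactly. Their poses are not given: they have to be found in the camera images.
- console: gas monitor, fixed white housing 290 mm wide (y). Origin on the bench below the socket face's centre; x to its back, z up. Face 120 x 280 mm, looks to -x and up, 32 degrees from level, centre at z = 85 mm. Front wall at x = -53, 55 high. From x = 60 to 160 mm it is 150 mm high. A guard bar along y overhangs the face at z = 190 to 200 mm, x = 0 to 22 mm, on arms at y = +-141 mm.
- socket_block: aluminium block with three sockets at its y = -85, 0, +85 mm; origin under its centre, z is the pull direction (32 degrees from vertical), top face at z = 50 mm. Two sprung slides in each socket catch in the cartridge's grooves: letting go takes 10 to 20 N along z; the foot leaves the socket after 45 mm.
- cartridge: the tall cartridge, 118 mm long, white and black, 0.16 kg, in any of the sockets. Origin at the centre of its flat foot (40 x 36 mm), z along its length, out of the socket. Shank 40 (x) x 36 (y) mm up to z = 45, flange 52 x 46 mm from 45 to 53 resting on the socket face, grip block 30 (x) x 26 (y) mm from 53 to 118.
- cartridge_grip (a point): point on the tall cartridge's axis in its grip block, 95 mm above its foot (50 mm above the socket face when seated)
- low_a: a low cartridge: same shank and flange, but only a round cap 36 mm in diameter and 22 mm high above the flange; stays seated. Origin and axes as the tall one's
- low_b: the other low cartridge, as low_a; stays seated
- carrier: white wafer carrier, box 90 (x) x 110 (y) x 200 mm, 0.45 kg, standing close in front of the console. Origin at the centre of its underside; above the box a handle bar along its y, 100 mm long, 22 mm thick (x), from z = 230 to 252 mm on two posts at y = -40 and +40 mm (open space of 30 mm under the bar)
- carrier_handle (a point): middle of the carrier's handle bar, 241 mm above its underside
- mat: flat black rubber mat, 180 x 180 x 4 mm, fixed, on the left or right of the bench; origin at the centre of its underside
- tray: black open tray, 220 x 220 mm, 50 mm high, walls and floor 5 mm thick, fixed, on the other side; origin at the centre of its underside. A jar and a small white box stand in it
- jar: low glass jar, 54 mm in diameter, 45 mm high, in the tray; origin under its centre
- wafer_box: small white box 60 (x) x 50 (y) x 35 mm in the tray; origin under its centre
- wash_bottle: white bottle, 60 mm in diameter, 170 mm high, beyond the mat; origin under its centre
- can: can, 66 mm in diameter, 150 mm high, beyond the tray; origin under its centre
- dish: small white cup, 70 mm in diameter, 35 mm high, on the roof of the console; origin under its centre
Mind the look-alikes: they are no part of the job. Leave any turquoise or yellow look-alike of the carrier alone.

How it is judged:
On the way, in this order (a step that is already met when the one before it is completed fails the run):
1. the carrier stands upright on the mat, released (horizontal distance between carrier and mat below 0.045 m and angle between carrier's own z axis and vertical below 0.08 rad and height (world z) of carrier below 0.012 m and contact force between carrier and the fingers below 0.1 N and linear speed of carrier below 0.03 m/s), for 0.2 s.
2. the tall cartridge is held clear of its socket (z of cartridge in the frame of socket_block above 0.055 m and contact force between cartridge and the fingers above 0.5 N), for 0.1 s.
At the end, for the whole second after the job is handed in: The carrier stands upright (within 4.5 degrees) on the mat, its centre within 45 mm of the mat's centre; the tall cartridge stands on its foot, upright within 5.5 degrees and at rest, on the tray's floor; both low cartridges are within 8 mm of their seats (horizontal distance between carrier and mat below 0.045 m and angle between carrier's own z axis and vertical below 0.08 rad and height (world z) of carrier below 0.012 m and x of cartridge in the frame of tray between -0.1 and 0.1 m and y of cartridge in the frame of tray between -0.1 and 0.1 m and z of cartridge in the frame of tray below 0.012 m and angle between cartridge's own z axis and vertical below 0.1 rad and linear speed of each of cartridge, carrier below 0.02 m/s and distance of each of low_a, low_b from where it was at the start of the episode below 0.008 m); the robot touches nothing.
It fails at once if a low cartridge is pulled out by more than 12 mm (distance of any of low_a, low_b from where it was at the start of the episode above 0.012 m).
It fails at once if the carrier is tipped beyond 30 degrees (angle between carrier's own z axis and vertical above 0.52 rad).
It fails at once if one of the other things is shifted by more than 25 mm (distance of any of jar, wafer_box, wash_bottle, can, dish from where it was at the start of the episode above 0.025 m).
It also fails if it takes over 61 s, if anything falls off the work surface, if the arm or the gripper's body presses on something with over 40 N, if the wrist force passes 120 N, or if a joint passes its speed limit or range.

ROBOT

A 6-joint arm with a two-finger parallel gripper is mounted at the origin on the work surface. World frame = base frame: x ahead of the robot, y to its left, z up, the work surface at z = 0. Lengths are in m, angles in rad, forces in N, time in s.
With the tool pointing down it reaches from about 0.3 to 0.875 m from the base axis. Payload 6.4 kg.
Tool frame: the origin (TCP) lies at the very end of the fingers, on their centre line; the grasp point (between the pads) lies 19 mm behind it; z points along the fingers, y is the direction in which the jaws open and shut (so a half turn about z gives the same grasp; the last joint's range is limited). The gripper opens to 88 mm and grips with 3 to 60 N. Pads are 18 mm wide; open, the fingers measure 123 mm over their backs; the gripper's body (75 mm by 187 mm) begins 45 mm behind the grasp point.
Start: joints at [-1.419, 0.181, 1.607, -0, 1.354, -0.206], TCP at [0.201, -0.539, 0.239] pointing down, gripper open.
Joint ranges: [-2.99, 2.99], [-0.89, 2.07], [0.3, 2.58], [-1.14, 4.28], [0, 2.63], [-3.12, 3.12]. Speed limits (rad/s): [2.57, 2.57, 3.01, 3.14, 3.14, 3.14].

INTERFACE

Orientations are given as a unit quaternion [x, y, z, w].
In Python, from plant import r gives the robot as it stands.
- The arm moves only by the tool servo_tool, never from a script. Its argument "moves" is a list of rows, each an object with "delta_rot": the turn, a rotation vector about the tool's x, y, z in degrees, a list of three; "offset": the shift along the tool's x, y, z in cm, a list of three; "jaw": the finger opening in cm, from 0 to 8.81. A call has 1 to 10 rows; each row shifts and turns the commanded pose from where the row before left it, along the tool's axes as they then stand; what a row does not reach is not made up. A row lasts 1/12 s, in which the tool goes at most 41.7 mm and 7.16 degrees, less where a joint would pass 70% of its speed; a pose out of reach is approached as far as the arm can. A call with a gripper value outside its range is refused whole. The fingers move at their own pace and stop on an object; "squeeze" is the grip in N (left out, the last holds). Time passes only in rows, so rows that do not move let the fingers close. It gives the time, the measured TCP pose, the force and the opening at its end, in the units of the state.
- r.sense(): the state, without advancing time (a new reading comes with each control period).
- r.snapshot(name): name is "side" or "top" or "wrist"; returns the picture (384x512x3 uint8, red, green, blue); there is no depth.
- r.camera_params(name): a dict with "K" (3x3 intrinsics, pixels), "R" (3x3) and "t" (3): a world point X has camera coordinates R X + t. Camera axes: x right, y down, z forward; pixel columns grow to the right and rows downward; lengths in m; the calibration is good to about 2 mm. A picture is of the moment at which its call begins: read the wrist's pose just before it. camera_params takes no time and is no camera call; for the wrist camera it gives the pose at the moment of the call.
- r.sign_off(): hands the job in, once; it reports no verdict.
Trained networks look in the newest picture that a camera, given by its name, has taken for a name from the list of things; names that differ only in an ending like _2 or _b are one class to them, and where a whole thing is asked for, a point or a joint stands for the part that bears it (a point fixed in the world has none). Each returns a list of dicts, best first, with "conf" (0 to 1); they miss things now and then, are a little off and sometimes report something else, mostly with a low value. They report only what shows in the picture. A call takes as long as a camera call. They do not tell look-alikes from the thing itself.
- r.find_in(camera, query): "extent" ([left, top, width, height] in pixels, round what is visible of it).
- r.mark_of(camera, query): "position" ([column, row] in pixels: a listed point, or the origin of a listed thing).
The state is a dict: "clock": time; "joints": joint angles; "qvel": joint speeds; "effort": joint torques, N m; "tcp_pos": TCP position; "eef_rot": TCP orientation; "contact_force": force on the tool from outside, world axes, zero at the start; "ft_torque": the same for the moment, N m; "grip_width": opening from 0.0 (shut) to 1.0 (fully open).
Only numpy, scipy, OpenCV 4.12 (cv2) and the standard library are available. Lean on these libraries where they do the work, as an engineer would, in place of code of your own. Each camera call takes 0.05 s, during which the arm holds its last target. There are 200 camera calls.

## Working session

There is one attempt and no reset: what is moved stays moved. The work goes in short steps, Python scripts to look and compute and a tool call to move; the robot and the scene stay as the last step left them, time stands still between calls to the robot, and variables do not carry over. Pictures are saved under pics/ and viewed, about 8 in all and at most 12, crops included, and the job is handed in when it is done.

Besides the shell and the picture viewer there is one more tool, called after "Call:" as name(argument=value, ...) on one line, values as JSON. servo_tool: Moves the arm, as the interface text tells. Its arguments: {"type":"object","properties":{"moves":{"type":"array"},"squeeze":{"type":"number"}},"required":["moves"]}

```bash
ls; mkdir -p pics
cat > look.py <<'E'
import cv2,sys
from plant import r
def snap(c,f):
    im=r.snapshot(c); cv2.imwrite('pics/'+f,cv2.cvtColor(im,cv2.COLOR_RGB2BGR)); return im
E
python3 - <<'E'
from look import *
import numpy as np
a=snap('side','side0.png');
for q in ['carrier','carrier_handle','cartridge','cartridge_grip','low_a','mat','tray','console','socket_block','jar','wafer_box','wash_bottle','can','dish']:
    print('side',q,[(np.round(d['position']).tolist(),round(d['conf'],2)) for d in r.mark_of('side',q)][:3])
b=snap('top','top0.png')
for q in ['carrier','carrier_handle','cartridge','cartridge_grip','low_a','mat','tray','console','socket_block','jar','wafer_box','wash_bottle','can','dish']:
    print('top',q,[(np.round(d['position']).tolist(),round(d['conf'],2)) for d in r.mark_of('top',q)][:3])
for c in ['side','top']:
    p=r.camera_params(c); print(c,p, -p['R'].T@p['t'])
print(r.sense())
E
```

```text
pics
side carrier [([248.0, 212.0], 0.89), ([211.0, 259.0], 0.63), ([186.0, 205.0], 0.58)]
side carrier_handle [([202.0, 217.0], 0.95), ([250.0, 164.0], 0.84), ([178.0, 152.0], 0.75)]
side cartridge [([293.0, 189.0], 0.82)]
side cartridge_grip [([278.0, 178.0], 0.5)]
side low_a [([302.0, 206.0], 0.6), ([281.0, 174.0], 0.45)]
side mat [([275.0, 292.0], 0.83)]
side tray [([208.0, 151.0], 0.82), ([254.0, 143.0], 0.74)]
side console [([286.0, 201.0], 0.91)]
side socket_block [([291.0, 188.0], 0.94)]
side jar [([200.0, 163.0], 0.47)]
side wafer_box [([205.0, 140.0], 0.7)]
side wash_bottle [([314.0, 264.0], 0.68)]
side can [([254.0, 144.0], 0.79)]
side dish [([313.0, 164.0], 0.75)]
top carrier [([222.0, 259.0], 0.94), ([312.0, 259.0], 0.93), ([262.0, 193.0], 0.74)]
top carrier_handle [([320.0, 266.0], 0.94), ([207.0, 266.0], 0.87), ([378.0, 316.0], 0.66)]
top cartridge [([259.0, 138.0], 0.6)]
top cartridge_grip [([260.0, 148.0], 0.68), ([351.0, 157.0], 0.3)]
top low_a [([288.0, 140.0], 0.7), ([235.0, 136.0], 0.55)]
top mat [([368.0, 209.0], 0.77)]
top tray [([288.0, 140.0], 0.58), ([149.0,
[... 1161 characters left out ...]
0386105  1.16847566]
{'clock': 1.5, 'joints': array([-1.41930744e+00,  1.80796066e-01,  1.60699953e+00, -3.84526878e-05,
        1.35382723e+00, -2.06322482e-01]), 'qvel': array([-0.00050879,  0.00011034,  0.00229147,  0.00141464,  0.0001336 ,
       -0.00021193]), 'effort': array([-3.85468747e-04, -4.33825243e+01, -3.42167079e+01,  7.02011283e-02,
        3.09544732e-02, -2.21097508e-05]), 'tcp_pos': array([ 0.2013731 , -0.53858922,  0.2387169 ]), 'eef_rot': array([ 9.84038282e-01,  1.77956902e-01, -1.83549114e-05, -1.55944005e-05]), 'contact_force': array([ 0.17812054, -0.24767391, -0.26567287]), 'ft_torque': array([-0.00849843, -0.02365532, -0.01488164]), 'grip_width': 0.9972111090355955}
```

View pics/side0.png

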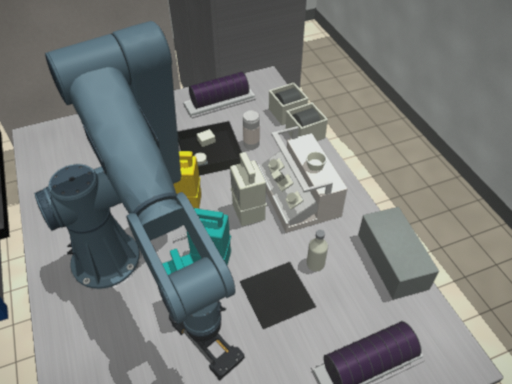

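View pics/top0.png

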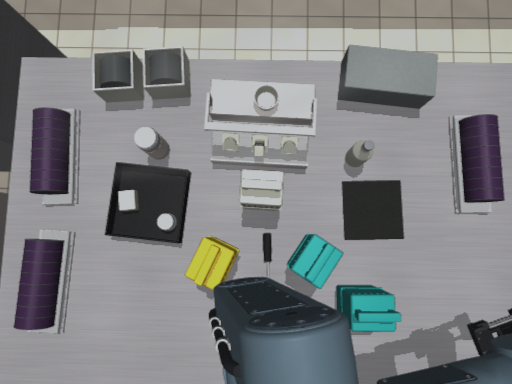

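The white carrier is at top (262,190) / side (248,195). The look-alikes are yellow (212,262), turquoise (315,260) and turquoise (370,308), all in top. The mat is at (373,209), the tray at (149,203), and the tall cartridge is probably the middle one. I'll check these choices in one close crop.

Run:
```python
import cv2,numpy as np
a=cv2.imread('pics/top0.png')[70:220,195:330]; b=cv2.imread('pics/side0.png')[120:240,220:355]
a=cv2.resize(a,(400,int(150*400/135)),interpolation=cv2.INTER_CUBIC); b=cv2.resize(b,(400,int(120*400/135)),interpolation=cv2.INTER_CUBIC)
o=np.zeros((a.shape[0],800,3),np.uint8);o[:,:400]=a;o[:b.shape[0],400:]=b
cv2.imwrite('pics/crop1.png',o);print(o.shape)
```

```text
(444, 800, 3)
```

View pics/crop1.png

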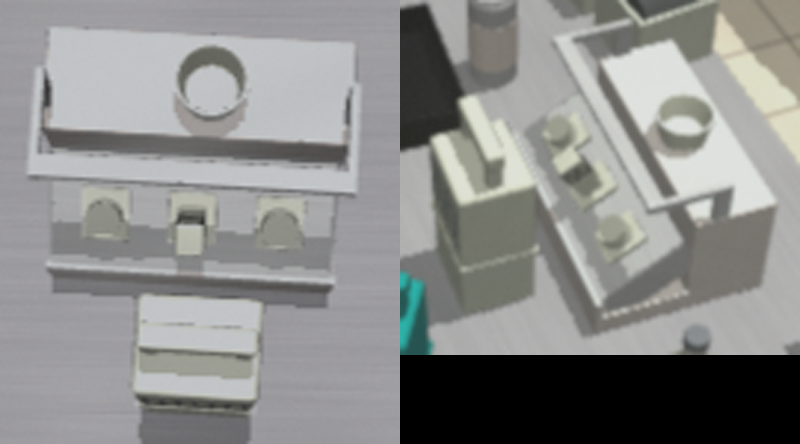

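```bash
cat >> look.py <<'E'
import numpy as np
from scipy.spatial.transform import Rotation as Ro
P={}
def cam(c):
    if c=='wrist': return r.camera_params(c)
    if c not in P: P[c]=r.camera_params(c)
    return P[c]
def ray(c,px,p=None):
    p=p or cam(c); o=-p['R'].T@p['t']; d=p['R'].T@np.linalg.inv(p['K'])@np.array([*px,1.]); return o,d
def onz(c,px,z,p=None):
    o,d=ray(c,px,p); return o+d*(z-o[2])/d[2]
def proj(c,X,p=None):
    p=p or cam(c); q=p['K']@(p['R']@np.asarray(X)+p['t']); return q[:2]/q[2]
def tri(l):
    A=np.zeros((3,3));b=np.zeros(3)
    for c,px in l:
        o,d=ray(c,px); d/=np.linalg.norm(d); M=np.eye(3)-np.outer(d,d); A+=M;b+=M@o
    return np.linalg.solve(A,b)
E
python3 - <<'E'
from look import *
np.set_printoptions(precision=4,suppress=True)
s=135/400
T=lambda x,y:(195+x*s,70+y*s); S=lambda x,y:(220+(x-400)*s,120+y*s)
print('handle tri',tri([('top',T(197,339)),('side',S(482,128))]), 'plane',onz('top',T(197,339),.252))
L,R_=onz('top',T(138,338),.252),onz('top',T(257,342),.252); print('bar ends',L,R_,np.linalg.norm(L-R_))
print('cart top tri',tri([('top',T(190,240)),('side',S(568,162))]),'plane',onz('top',T(190,240),.147))
A,B=onz('top',T(28,176),.2),onz('top',T(357,193),.2); print('guard front edge',A,B,np.linalg.norm(A-B),np.degrees(np.arctan2(A[0]-B[0],A[1]-B[1])))
for px in [(105,220),(280,232)]: print('lowcap',onz('top',T(*px),.085+.03*.848))
A,B=onz('top',T(50,263),.055),onz('top',T(333,281),.055);print('front wall',A,B,np.linalg.norm(A-B))
print('mat',[onz('top',p,.004) for p in [(342,182),(402,181),(405,239),(343,240)]],onz('top',(373,210),.004))
print('tray rim',[onz('top',p,.05) for p in [(116,163),(190,168),(184,242),(107,236)]])
print('jar',onz('top',(166,222),.045),'wbox',onz('top',(128,201),.035))
print('bottle',onz('top',(368,146),.17),'can',onz('top',(148,138),.15))
print('turq',onz('top',(315,262),.25),onz('top',(375,310),.25),'yel',onz('top',(212,262),.25))
E
```

```text
handle tri [0.5108 0.0047 0.2488] plane [0.5086 0.0051 0.252 ]
bar ends [0.5085 0.0534 0.252 ] [ 0.507 -0.044  0.252] 0.09742285944685374
cart top tri [0.6181 0.014  0.1431] plane [0.615  0.0144 0.147 ]
guard front edge [0.6579 0.1574 0.2   ] [ 0.6473 -0.1319  0.2   ] 0.2894836930071621 2.08758045443865
lowcap [0.6414 0.0968 0.1104]
lowcap [ 0.6325 -0.0706  0.1104]
front wall [0.61   0.1561 0.055 ] [ 0.5967 -0.1275  0.055 ] 0.283944433719603
mat [array([ 0.5549, -0.2397,  0.004 ]), array([ 0.5614, -0.423 ,  0.004 ]), array([ 0.3849, -0.4282,  0.004 ]), array([ 0.378, -0.242,  0.004])] [ 0.4706 -0.3333  0.004 ]
tray rim [array([0.593 , 0.4442, 0.05  ]), array([0.5818, 0.2212, 0.05  ]), array([0.3626, 0.2298, 0.05  ]), array([0.3753, 0.457 , 0.05  ])]
jar [0.4199 0.2866 0.045 ] wbox [0.4808 0.4067 0.035 ]
bottle [ 0.6283 -0.2753  0.17  ] can [0.6454 0.3202 0.15  ]
turq [ 0.3257 -0.1254  0.25  ] [ 0.2184 -0.2654  0.25  ] yel [0.3203 0.1192 0.25  ]
```

```bash
cat >> look.py <<'E'
np.set_printoptions(precision=4,suppress=True)
def yawrot(yaw):  # tool down, tool x at yaw (deg)
    y=np.radians(yaw); x=np.array([np.cos(y),np.sin(y),0]); z=np.array([0,0,-1.]); return np.c_[x,np.cross(z,x),z]
def legs(*targets):
    """targets: (pos, R). prints translation (tool cm) first, then rotation (tool deg)"""
    s=r.sense(); p=s['tcp_pos']; R=Ro.from_quat(s['eef_rot']).as_matrix(); print('now',s['clock'],p,'x',R[:,0],'z',R[:,2],'F',s['contact_force'],'w',s['grip_width'])
    for q,Q in targets:
        q=np.array(q,float); d=R.T@(q-p)*100; w=Ro.from_matrix(R.T@Q).as_rotvec(degrees=True)
        print('shift',d,'n@3cm',np.linalg.norm(d)/3,'turn',w,'n@6',np.linalg.norm(w)/6); p,R=q,Q
E
python3 -c "
from look import *
legs(([.36,-.27,.36],yawrot(20.5)),([.508,.005,.34],yawrot(89)),([.508,.005,.222],yawrot(89)))"
```

```text
now 1.5 [ 0.2014 -0.5386  0.2387] x [ 0.9367  0.3502 -0.    ] z [-0.  0. -1.] F [ 0.1781 -0.2477 -0.2657] w 0.9972111090355955
shift [ 24.2645 -19.6026 -12.1283] n@3cm 11.156077241814394 turn [-0.0021  0.0018  0.0016] n@6 0.0005280070914558008
shift [ 23.4935 -20.5754   2.    ] n@3cm 10.431203190428226 turn [  0.    0.  -68.5] n@6 11.416666666666666
shift [ 0.   0.  11.8] n@3cm 3.933333333333334 turn [0. 0. 0.] n@6 0.0
```

Call:
servo_tool(moves=[{"offset": [2.4,-1.96,-1.2],"delta_rot": [0,0,0],"jaw": 8.8},{"offset": [2.4,-1.96,-1.2],"delta_rot": [0,0,0],"jaw": 8.8},{"offset": [2.4,-1.96,-1.2],"delta_rot": [0,0,0],"jaw": 8.8},{"offset": [2.4,-1.96,-1.2],"delta_rot": [0,0,0],"jaw": 8.8},{"offset": [2.4,-1.96,-1.2],"delta_rot": [0,0,0],"jaw": 8.8},{"offset": [2.4,-1.96,-1.2],"delta_rot": [0,0,0],"jaw": 8.8},{"offset": [2.4,-1.96,-1.2],"delta_rot": [0,0,0],"jaw": 8.8},{"offset": [2.4,-1.96,-1.2],"delta_rot": [0,0,0],"jaw": 8.8},{"offset": [2.4,-1.96,-1.2],"delta_rot": [0,0,0],"jaw": 8.8},{"offset": [2.4,-1.96,-1.2],"delta_rot": [0,0,0],"jaw": 8.8}])

```text
clock: 2.33
tcp_pos: [0.358, -0.2695, 0.3595]
eef_rot: [0.984, 0.178, 0.0, 0.0]
contact_force: [1.0, 0.3, 0.8]
grip_width: 1.004
```

Call:
servo_tool(moves=[{"offset": [2.35,-2.06,0.2],"delta_rot": [0,0,0],"jaw": 8.8},{"offset": [2.35,-2.06,0.2],"delta_rot": [0,0,0],"jaw": 8.8},{"offset": [2.35,-2.06,0.2],"delta_rot": [0,0,0],"jaw": 8.8},{"offset": [2.35,-2.06,0.2],"delta_rot": [0,0,0],"jaw": 8.8},{"offset": [2.35,-2.06,0.2],"delta_rot": [0,0,0],"jaw": 8.8},{"offset": [2.35,-2.06,0.2],"delta_rot": [0,0,0],"jaw": 8.8},{"offset": [2.35,-2.06,0.2],"delta_rot": [0,0,0],"jaw": 8.8},{"offset": [2.35,-2.06,0.2],"delta_rot": [0,0,0],"jaw": 8.8},{"offset": [2.35,-2.06,0.2],"delta_rot": [0,0,0],"jaw": 8.8},{"offset": [2.35,-2.06,0.2],"delta_rot": [0,0,0],"jaw": 8.8}])

```text
clock: 3.17
tcp_pos: [0.506, 0.0059, 0.3388]
eef_rot: [0.984, 0.178, 0.0, 0.0]
contact_force: [-0.4, -0.1, 0.6]
grip_width: 0.997
```

Call:
servo_tool(moves=[{"offset": [0,0,0],"delta_rot": [0,0,-6.85],"jaw": 8.8},{"offset": [0,0,0],"delta_rot": [0,0,-6.85],"jaw": 8.8},{"offset": [0,0,0],"delta_rot": [0,0,-6.85],"jaw": 8.8},{"offset": [0,0,0],"delta_rot": [0,0,-6.85],"jaw": 8.8},{"offset": [0,0,0],"delta_rot": [0,0,-6.85],"jaw": 8.8},{"offset": [0,0,0],"delta_rot": [0,0,-6.85],"jaw": 8.8},{"offset": [0,0,0],"delta_rot": [0,0,-6.85],"jaw": 8.8},{"offset": [0,0,0],"delta_rot": [0,0,-6.85],"jaw": 8.8},{"offset": [0,0,0],"delta_rot": [0,0,-6.85],"jaw": 8.8},{"offset": [0,0,0],"delta_rot": [0,0,-6.85],"jaw": 8.8}])

```text
clock: 4.0
tcp_pos: [0.5055, 0.0043, 0.3388]
eef_rot: [0.711, 0.703, 0.0, 0.0]
contact_force: [-0.5, -0.3, -0.4]
grip_width: 0.996
```

```bash
python3 -c "
from look import *
snap('wrist','w1.png'); p=r.camera_params('wrist')
for d in r.mark_of('wrist','carrier_handle')[:3]: print(d, onz('wrist',d['position'],.241,p))
print('exp',proj('wrist',[.508,.005,.252],p),proj('wrist',[.508,.055,.252],p),proj('wrist',[.508,-.045,.252],p))
legs(([.508,.005,.222],yawrot(89)))"
```

```text
{'position': [263.6, 187.3], 'conf': 0.9} [0.5101 0.0085 0.241 ]
{'position': [378.8, 86.4], 'conf': 0.71} [0.6006 0.0906 0.241 ]
{'position': [349.4, 142.9], 'conf': 0.59} [0.5811 0.0465 0.241 ]
exp [261.3461 194.9573] [261.3434 134.0619] [261.3485 249.2595]
now 4.1 [0.5055 0.0043 0.3388] x [ 0.0162  0.9999 -0.    ] z [ 0.0001 -0.     -1.    ] F [-0.1089  0.7106 -0.6728] w 0.9960353092664501
shift [ 0.0727  0.2476 11.6768] n@3cm 3.893229858488801 turn [0.005  0.0006 0.0742] n@6 0.012397433640581637
```

View pics/w1.png

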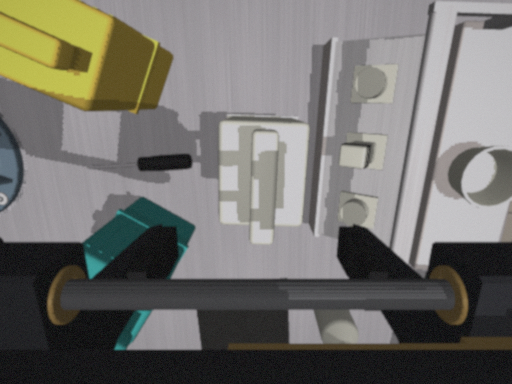

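The handle is at (264,187), bar from row 131 to 243, which gives (0.510, 0.008). That agrees with the top view. Descending on it.

Call:
servo_tool(moves=[{"offset": [0.4,0.45,0],"delta_rot": [0,0,0.3],"jaw": 8.8},{"offset": [0,0,3],"delta_rot": [0,0,0],"jaw": 8.8},{"offset": [0,0,3],"delta_rot": [0,0,0],"jaw": 8.8},{"offset": [0,0,3],"delta_rot": [0,0,0],"jaw": 8.8},{"offset": [0,0,1.7],"delta_rot": [0,0,0],"jaw": 8.8},{"offset": [0,0,1],"delta_rot": [0,0,0],"jaw": 8.8},{"offset": [0,0,0],"delta_rot": [0,0,0],"jaw": 8.8}])

```text
clock: 4.68
tcp_pos: [0.509, 0.0086, 0.2194]
eef_rot: [0.716, 0.698, -0.001, -0.002]
contact_force: [-0.5, -0.5, 1.0]
grip_width: 0.998
```

Call:
servo_tool(moves=[{"offset": [0,0,0],"delta_rot": [0,0,0],"jaw": 3},{"offset": [0,0,0],"delta_rot": [0,0,0],"jaw": 2.2},{"offset": [0,0,0],"delta_rot": [0,0,0],"jaw": 1.5},{"offset": [0,0,0],"delta_rot": [0,0,0],"jaw": 1.5},{"offset": [0,0,0],"delta_rot": [0,0,0],"jaw": 1.5},{"offset": [0,0,0],"delta_rot": [0,0,0],"jaw": 1.5},{"offset": [0,0,0],"delta_rot": [0,0,0],"jaw": 1.5},{"offset": [0,0,0],"delta_rot": [0,0,0],"jaw": 1.5}], squeeze=40)

```text
clock: 5.35
tcp_pos: [0.5101, 0.0082, 0.2219]
eef_rot: [0.715, 0.699, 0.0, 0.0]
contact_force: [-0.6, -0.2, 0.4]
grip_width: 0.418
```

Call:
servo_tool(moves=[{"offset": [0,0,0],"delta_rot": [0,0,0],"jaw": 1.5},{"offset": [0,0,-0.5],"delta_rot": [0,0,0],"jaw": 1.5},{"offset": [0,0,-1],"delta_rot": [0,0,0],"jaw": 1.5},{"offset": [0,0,-1.5],"delta_rot": [0,0,0],"jaw": 1.5},{"offset": [0,0,-1.5],"delta_rot": [0,0,0],"jaw": 1.5},{"offset": [0,0,0],"delta_rot": [0,0,0],"jaw": 1.5}])

```text
clock: 5.85
tcp_pos: [0.5115, 0.008, 0.2699]
eef_rot: [0.715, 0.699, 0.001, 0.002]
contact_force: [1.2, 0.2, -3.1]
grip_width: 0.247
```

```bash
python3 -c "
from look import *
legs(([.508,-.25,.27],yawrot(89)),([.47,-.333,.27],yawrot(89)))"
```

```text
now 5.85 [0.5115 0.008  0.2699] x [ 0.0226  0.9997 -0.0008] z [ 0.0044 -0.0009 -1.    ] F [ 1.1607  0.2397 -3.1032] w 0.2472883854761838
shift [-25.8004   0.2392   0.0072] n@3cm 8.600512959982597 turn [ 0.2544  0.0444 -0.2972] n@6 0.06562198628532913
shift [-8.3651 -3.6546  0.    ] n@3cm 3.042842238580386 turn [0. 0. 0.] n@6 0.0
```

Call:
servo_tool(moves=[{"offset": [-1,0,0],"delta_rot": [0,0,0],"jaw": 1.5},{"offset": [-2,0,0],"delta_rot": [0,0,0],"jaw": 1.5},{"offset": [-3,0,0],"delta_rot": [0,0,0],"jaw": 1.5},{"offset": [-3.3,0,0],"delta_rot": [0,0,0],"jaw": 1.5},{"offset": [-3.3,0,0],"delta_rot": [0,0,0],"jaw": 1.5},{"offset": [-3.3,0,0],"delta_rot": [0,0,0],"jaw": 1.5},{"offset": [-3,0,0],"delta_rot": [0,0,0],"jaw": 1.5},{"offset": [-3,0,0],"delta_rot": [0,0,0],"jaw": 1.5},{"offset": [-2.5,-0.6,0],"delta_rot": [0,0,0],"jaw": 1.5},{"offset": [-2.5,-1,0],"delta_rot": [0,0,0],"jaw": 1.5}])

```text
clock: 6.68
tcp_pos: [0.487, -0.2621, 0.2649]
eef_rot: [0.715, 0.699, -0.0, -0.001]
contact_force: [-0.6, 0.8, -5.3]
grip_width: 0.248
```

Call:
servo_tool(moves=[{"offset": [-2.5,-1,0],"delta_rot": [0,0,0],"jaw": 1.5},{"offset": [-2.5,-0.6,0],"delta_rot": [0,0,0],"jaw": 1.5},{"offset": [-1.5,-0.4,0],"delta_rot": [0,0,0],"jaw": 1.5},{"offset": [-0.7,0,0],"delta_rot": [0,0,0],"jaw": 1.5},{"offset": [0,0,0],"delta_rot": [0,0,0],"jaw": 1.5},{"offset": [0,0,0],"delta_rot": [0,0,0],"jaw": 1.5},{"offset": [0,0,0],"delta_rot": [0,0,0],"jaw": 1.5}])

```text
clock: 7.27
tcp_pos: [0.4667, -0.3306, 0.2664]
eef_rot: [0.715, 0.699, 0.0, -0.001]
contact_force: [-0.2, 0.9, -5.5]
grip_width: 0.246
```

```bash
python3 -c "
from look import *
legs(([.47,-.333,.226],yawrot(89)))
a=snap('top','t2.png');b=snap('side','s2.png')
o=np.hstack([cv2.resize(a[110:280,300:430],(400,523)),cv2.resize(b[150:340,210:355],(400,524))[:523]]);cv2.imwrite('pics/c2.png',o[:,:,::-1])"
```

```text
now 7.2667 [ 0.4667 -0.3306  0.2664] x [0.0215 0.9998 0.0011] z [-0.0003  0.0011 -1.    ] F [-0.1927  0.8808 -5.4756] w 0.24562838274285176
shift [-0.2405  0.3334  4.0369] n@3cm 1.3525859559724553 turn [-0.0184 -0.0634 -0.2322] n@6 0.04022683052630358
```

View pics/c2.png

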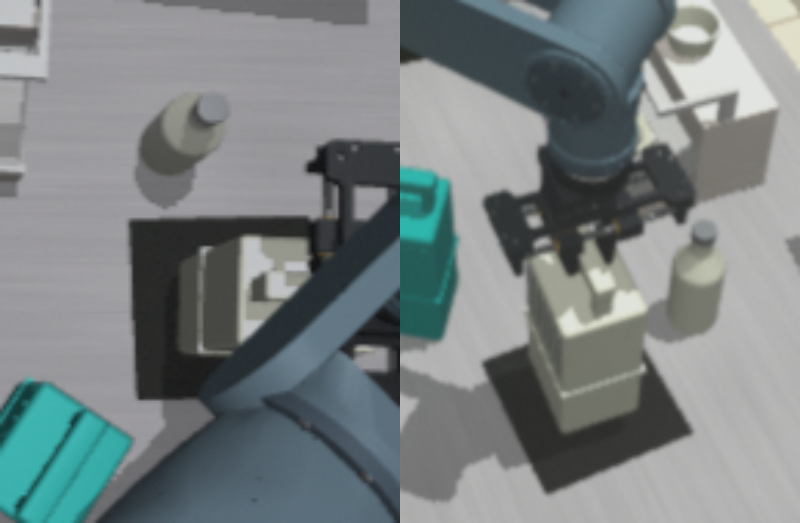

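The carrier hangs upright over the mat: base at about (585,400) in the side crop, between the mat corners. Lowering it gently.

Call:
servo_tool(moves=[{"offset": [-0.2,0.3,1],"delta_rot": [0,0,0],"jaw": 1.5},{"offset": [0,0,1.2],"delta_rot": [0,0,0],"jaw": 1.5},{"offset": [0,0,0.9],"delta_rot": [0,0,0],"jaw": 1.5},{"offset": [0,0,0.4],"delta_rot": [0,0,0],"jaw": 1.5},{"offset": [0,0,0.2],"delta_rot": [0,0,0],"jaw": 1.5},{"offset": [0,0,0],"delta_rot": [0,0,0],"jaw": 1.5},{"offset": [0,0,0],"delta_rot": [0,0,0],"jaw": 1.5},{"offset": [0,0,0],"delta_rot": [0,0,0],"jaw": 1.5}])

```text
clock: 8.03
tcp_pos: [0.4699, -0.3339, 0.2312]
eef_rot: [0.715, 0.699, 0.0, 0.001]
contact_force: [-1.1, 2.9, 7.9]
grip_width: 0.244
```

Call:
servo_tool(moves=[{"offset": [0,0,-0.1],"delta_rot": [0,0,0],"jaw": 1.5},{"offset": [0,0,0],"delta_rot": [0,0,0],"jaw": 1.5}])

```text
clock: 8.2
tcp_pos: [0.4696, -0.3337, 0.2312]
eef_rot: [0.715, 0.699, 0.0, 0.0]
contact_force: [0.2, 2.1, 3.9]
grip_width: 0.243
```

Call:
servo_tool(moves=[{"offset": [0,0,0],"delta_rot": [0,0,0],"jaw": 3},{"offset": [0,0,0],"delta_rot": [0,0,0],"jaw": 4.5},{"offset": [0,0,0],"delta_rot": [0,0,0],"jaw": 6.5},{"offset": [0,0,0],"delta_rot": [0,0,0],"jaw": 8.8},{"offset": [0,0,0],"delta_rot": [0,0,0],"jaw": 8.8},{"offset": [0,0,0],"delta_rot": [0,0,0],"jaw": 8.8},{"offset": [0,0,0],"delta_rot": [0,0,0],"jaw": 8.8}])

```text
clock: 8.78
tcp_pos: [0.4693, -0.334, 0.2306]
eef_rot: [0.715, 0.699, -0.0, -0.0]
contact_force: [0.2, 0.2, -0.3]
grip_width: 0.753
```

Call:
servo_tool(moves=[{"offset": [0,0,-1],"delta_rot": [0,0,0],"jaw": 8.8},{"offset": [0,0,-2],"delta_rot": [0,0,0],"jaw": 8.8},{"offset": [0,0,-3],"delta_rot": [0,0,0],"jaw": 8.8},{"offset": [0,0,-3],"delta_rot": [0,0,0],"jaw": 8.8},{"offset": [0,0,-2],"delta_rot": [0,0,0],"jaw": 8.8}])

```text
clock: 9.2
tcp_pos: [0.4698, -0.3344, 0.3448]
eef_rot: [0.715, 0.699, -0.0, 0.002]
contact_force: [0.0, -1.1, 0.7]
grip_width: 0.999
```

```bash
cat >> look.py <<'E'
YC=np.radians(-2.1)
cx=np.array([np.cos(YC),np.sin(YC),0]); cy=np.array([-np.sin(YC),np.cos(YC),0])
d=-np.sin(np.radians(32))*cx+np.cos(np.radians(32))*np.array([0,0,1.])
RT=np.c_[np.cross(cy,-d),cy,-d]
C=np.array([.6526,.0128,.085])
E
python3 -c "
from look import *
p=r.camera_params('wrist'); s=r.sense(); R=Ro.from_quat(s['eef_rot']).as_matrix(); print('cam in tool',R.T@(-p['R'].T@p['t']-s['tcp_pos']), R.T@p['R'].T)
legs(([.47,.016,.345],yawrot(177.9)),([.47,.016,.345],RT),(C+.133*d,RT),(C+.033*d,RT))"
```

```text
cam in tool [ 0.0719 -0.0009 -0.1451] [[ 0.0004 -0.9607 -0.2776]
 [ 1.      0.0005 -0.0004]
 [ 0.0005 -0.2776  0.9607]]
now 9.2 [ 0.4698 -0.3344  0.3448] x [ 0.0226  0.9997 -0.0027] z [ 0.0026 -0.0028 -1.    ] F [ 0.0334 -1.0824  0.6894] w 0.9986848159724497
shift [35.0307 -0.7733 -0.1206] n@3cm 11.679812645071204 turn [  0.0006   0.2434 -89.1955] n@6 14.865973978501318
shift [0. 0. 0.] n@3cm 0.0 turn [ -0. -32.  -0.] n@6 5.333333333333332
shift [-1.707   0.3493 18.4253] n@3cm 6.169163895052045 turn [0. 0. 0.] n@6 0.0
shift [-0.  0. 10.] n@3cm 3.333333333333334 turn [0. 0. 0.] n@6 0.0
```

Call:
servo_tool(moves=[{"offset": [1.8,0,0],"delta_rot": [0,0,0],"jaw": 8.8},{"offset": [3,0,0],"delta_rot": [0,0,0],"jaw": 8.8},{"offset": [3.5,0,0],"delta_rot": [0,0,0],"jaw": 8.8},{"offset": [3.5,0,0],"delta_rot": [0,0,0],"jaw": 8.8},{"offset": [3.5,0,0],"delta_rot": [0,0,0],"jaw": 8.8},{"offset": [3.5,0,0],"delta_rot": [0,0,0],"jaw": 8.8},{"offset": [3.5,0,0],"delta_rot": [0,0,0],"jaw": 8.8},{"offset": [3.5,0,0],"delta_rot": [0,0,0],"jaw": 8.8},{"offset": [3.5,-0.3,0],"delta_rot": [0,0,0],"jaw": 8.8},{"offset": [3.5,-0.3,0],"delta_rot": [0,0,0],"jaw": 8.8}])

```text
clock: 10.03
tcp_pos: [0.4698, -0.0036, 0.3405]
eef_rot: [0.715, 0.699, 0.0, -0.0]
contact_force: [-0.2, -0.2, -0.1]
grip_width: 1.001
```

Call:
servo_tool(moves=[{"offset": [2.2,0,0],"delta_rot": [0,0,-6.4],"jaw": 8.8},{"offset": [0,0,0],"delta_rot": [0,0,-6.4],"jaw": 8.8},{"offset": [0,0,0],"delta_rot": [0,0,-6.4],"jaw": 8.8},{"offset": [0,0,0],"delta_rot": [0,0,-6.4],"jaw": 8.8},{"offset": [0,0,0],"delta_rot": [0,0,-6.4],"jaw": 8.8},{"offset": [0,0,0],"delta_rot": [0,0,-6.4],"jaw": 8.8},{"offset": [0,0,0],"delta_rot": [0,0,-6.4],"jaw": 8.8},{"offset": [0,0,0],"delta_rot": [0,0,-6.4],"jaw": 8.8},{"offset": [0,0,0],"delta_rot": [0,0,-6.4],"jaw": 8.8},{"offset": [0,0,0],"delta_rot": [0,0,-6.4],"jaw": 8.8}])

```text
clock: 10.87
tcp_pos: [0.4706, 0.0167, 0.3404]
eef_rot: [0.233, 0.972, 0.0, -0.0]
contact_force: [0.6, 0.5, 0.2]
grip_width: 0.999
```

Call:
servo_tool(moves=[{"offset": [0,0,0],"delta_rot": [0,0,-6.3],"jaw": 8.8},{"offset": [0,0,0],"delta_rot": [0,0,-6.3],"jaw": 8.8},{"offset": [0,0,0],"delta_rot": [0,0,-6.3],"jaw": 8.8},{"offset": [0,0,0],"delta_rot": [0,0,-6.3],"jaw": 8.8},{"offset": [0,0,0],"delta_rot": [0,-6.4,0],"jaw": 8.8},{"offset": [0,0,0],"delta_rot": [0,-6.4,0],"jaw": 8.8},{"offset": [0,0,0],"delta_rot": [0,-6.4,0],"jaw": 8.8},{"offset": [0,0,0],"delta_rot": [0,-6.4,0],"jaw": 8.8},{"offset": [0,0,0],"delta_rot": [0,-6.4,0],"jaw": 8.8},{"offset": [0,0,0],"delta_rot": [0,0,0],"jaw": 8.8}])

```text
clock: 11.7
tcp_pos: [0.4675, 0.0177, 0.3367]
eef_rot: [0.018, 0.961, -0.004, 0.275]
contact_force: [-0.0, 1.0, -1.3]
grip_width: 0.999
```

```bash
python3 -c "
from look import *
snap('wrist','w3.png'); p=r.camera_params('wrist')
for q in ['cartridge_grip','cartridge','low_a']: print(q,[(x['position'],x['conf']) for x in r.mark_of('wrist',q)[:3]])
print('exp end',proj('wrist',C+.073*d,p),'grip',proj('wrist',C+.05*d,p),'caps',proj('wrist',C+.03*d+.085*cy,p),proj('wrist',C+.03*d-.085*cy,p))
legs((C+.133*d,RT),(C+.033*d,RT))"
```

```text
cartridge_grip [([259.5, 177.5], 0.76)]
cartridge [([261.3, 164.9], 0.66)]
low_a [([213.8, 165.2], 0.95), ([309.9, 163.4], 0.79), ([263.6, 134.9], 0.53)]
exp end [258.6334 178.2747] grip [258.5351 174.4861] caps [314.9871 171.4311] [201.9051 171.5744]
now 11.9 [0.472  0.016  0.3421] x [-0.8478  0.0309 -0.5294] z [ 0.5291 -0.0197 -0.8484] F [-0.3967 -0.0344  0.3084] w 0.9984432151469139
shift [-1.6992  0.3512 18.0698] n@3cm 6.050954824207573 turn [-0.0149 -0.0329  0.0119] n@6 0.0063437372417544284
shift [-0.  0. 10.] n@3cm 3.333333333333334 turn [0. 0. 0.] n@6 0.0
```

View pics/w3.png

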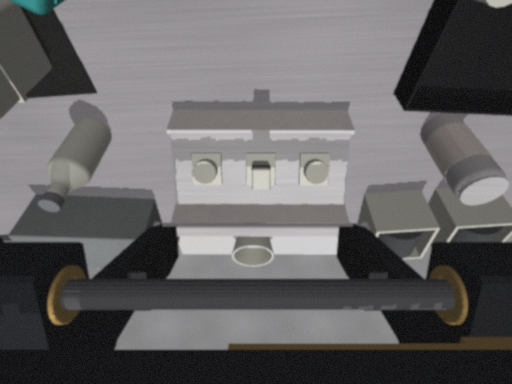

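The tall cartridge is the middle one: end face at (261,177), caps at (205,170) and (316,171). That is about 2 px (3 mm) to +y of what I expected. Approaching along the axis.

Call:
servo_tool(moves=[{"offset": [-0.4,0.2,2],"delta_rot": [0,0,0],"jaw": 8.8},{"offset": [-0.3,0.1,3],"delta_rot": [0,0,0],"jaw": 8.8},{"offset": [-0.3,0.1,3],"delta_rot": [0,0,0],"jaw": 8.8},{"offset": [-0.3,0.1,3],"delta_rot": [0,0,0],"jaw": 8.8},{"offset": [-0.2,0.1,3],"delta_rot": [0,0,0],"jaw": 8.8},{"offset": [-0.2,0,2.5],"delta_rot": [0,0,0],"jaw": 8.8},{"offset": [0,0,1.5],"delta_rot": [0,0,0],"jaw": 8.8},{"offset": [0,0,0],"delta_rot": [0,0,0],"jaw": 8.8},{"offset": [0,0,0],"delta_rot": [0,0,0],"jaw": 8.8}])

```text
clock: 12.65
tcp_pos: [0.5819, 0.0183, 0.1959]
eef_rot: [0.017, 0.962, -0.005, 0.274]
contact_force: [-0.6, 0.8, 1.2]
grip_width: 1.0
```

```bash
python3 -c "
from look import *
snap('wrist','w4.png'); p=r.camera_params('wrist')
C=C+.003*cy
print('exp end',proj('wrist',C+.073*d,p),'grip',proj('wrist',C+.05*d,p),'caps',proj('wrist',C+.03*d+.085*cy,p),proj('wrist',C+.03*d-.085*cy,p), 'guard front',proj('wrist',C*[1,1,0]+[0,0,.195],p))
legs((C+.133*d,RT),(C+.033*d,RT))"
```

```text
exp end [256.8982 208.2276] grip [256.8846 198.8221] caps [352.4268 191.9266] [161.2313 191.9706] guard front [256.9186 292.2838]
now 12.7 [0.582  0.0182 0.1972] x [-0.8483  0.0307 -0.5287] z [ 0.5284 -0.0189 -0.8488] F [ 0.7571 -0.223   0.1323] w 0.9981364717100469
shift [-0.0555  0.0223 -0.039 ] n@3cm 0.023796556995336362 turn [ 0.028  -0.0822  0.021 ] n@6 0.014893084507967785
shift [-0.  0. 10.] n@3cm 3.333333333333334 turn [0. 0. 0.] n@6 0.0
```

View pics/w4.png

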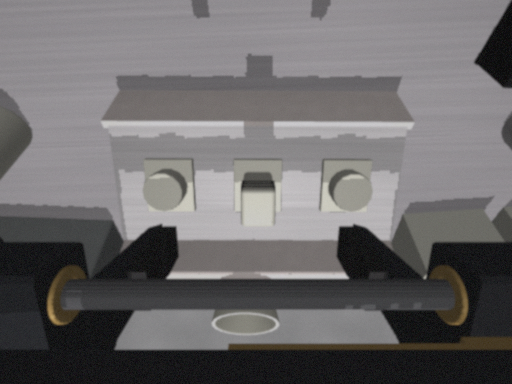

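The end face is at (258,208) and the prediction was (257,208), so the fingers are in line. Advancing and gripping.

Call:
servo_tool(moves=[{"offset": [0,0.05,2.5],"delta_rot": [0,0,0],"jaw": 8.8},{"offset": [0,0,2.5],"delta_rot": [0,0,0],"jaw": 8.8},{"offset": [0,0,2.5],"delta_rot": [0,0,0],"jaw": 8.8},{"offset": [0,0,1.5],"delta_rot": [0,0,0],"jaw": 8.8},{"offset": [0,0,1],"delta_rot": [0,0,0],"jaw": 8.8},{"offset": [0,0,0],"delta_rot": [0,0,0],"jaw": 6},{"offset": [0,0,0],"delta_rot": [0,0,0],"jaw": 4},{"offset": [0,0,0],"delta_rot": [0,0,0],"jaw": 3}])

```text
clock: 13.37
tcp_pos: [0.6349, 0.0166, 0.114]
eef_rot: [0.017, 0.961, -0.005, 0.277]
contact_force: [-0.6, 0.3, 0.2]
grip_width: 0.793
```

Call:
servo_tool(moves=[{"offset": [0,0,0],"delta_rot": [0,0,0],"jaw": 2},{"offset": [0,0,0],"delta_rot": [0,0,0],"jaw": 2},{"offset": [0,0,0],"delta_rot": [0,0,0],"jaw": 2},{"offset": [0,0,0],"delta_rot": [0,0,0],"jaw": 2},{"offset": [0,0,0],"delta_rot": [0,0,0],"jaw": 2},{"offset": [0,0,0],"delta_rot": [0,0,0],"jaw": 2},{"offset": [0,0,0],"delta_rot": [0,0,0],"jaw": 2},{"offset": [0,0,0],"delta_rot": [0,0,0],"jaw": 2}], squeeze=50)

```text
clock: 14.03
tcp_pos: [0.6341, 0.0167, 0.1123]
eef_rot: [0.018, 0.961, -0.005, 0.276]
contact_force: [-1.7, 0.4, 2.2]
grip_width: 0.29
```

Call:
servo_tool(moves=[{"offset": [0,0,0],"delta_rot": [0,0,0],"jaw": 2},{"offset": [0,0,-0.3],"delta_rot": [0,0,0],"jaw": 2},{"offset": [0,0,-0.5],"delta_rot": [0,0,0],"jaw": 2},{"offset": [0,0,-0.7],"delta_rot": [0,0,0],"jaw": 2},{"offset": [0,0,-1],"delta_rot": [0,0,0],"jaw": 2},{"offset": [0,0,-1],"delta_rot": [0,0,0],"jaw": 2},{"offset": [0,0,-1.2],"delta_rot": [0,0,0],"jaw": 2},{"offset": [0,0,-1.5],"delta_rot": [0,0,0],"jaw": 2},{"offset": [0,0,-1.5],"delta_rot": [0,0,0],"jaw": 2},{"offset": [0,0,-1.5],"delta_rot": [0,0,0],"jaw": 2}])

```text
clock: 14.87
tcp_pos: [0.5845, 0.0186, 0.1906]
eef_rot: [0.018, 0.961, -0.005, 0.275]
contact_force: [0.1, -0.5, -1.4]
grip_width: 0.29
```

Call:
servo_tool(moves=[{"offset": [0,0,-2.5],"delta_rot": [0,0,0],"jaw": 2},{"offset": [0,0,-2.5],"delta_rot": [0,0,0],"jaw": 2},{"offset": [0,0,-2.5],"delta_rot": [0,0,0],"jaw": 2},{"offset": [0,0,-2],"delta_rot": [0,0,0],"jaw": 2},{"offset": [0,0,-1],"delta_rot": [0,0,0],"jaw": 2},{"offset": [0,0,0],"delta_rot": [0,0,0],"jaw": 2},{"offset": [0,0,0],"delta_rot": [0,0,0],"jaw": 2}])

```text
clock: 15.45
tcp_pos: [0.5298, 0.0204, 0.2794]
eef_rot: [0.018, 0.961, -0.005, 0.276]
contact_force: [-0.0, 0.2, -0.5]
grip_width: 0.292
```

```bash
python3 -c "
from look import *
a=snap('wrist','w5.png');b=snap('side','s5.png')
o=np.hstack([cv2.resize(a,(400,300)),cv2.resize(b[100:250,180:380],(400,300))]);cv2.imwrite('pics/c5.png',o[:,:,::-1])
legs()"
```

```text
now 15.55 [0.5295 0.0205 0.2778] x [-0.8486  0.0314 -0.5281] z [ 0.5278 -0.019  -0.8492] F [ 0.1778 -0.2752 -1.2316] w 0.29347759899287573
```

View pics/c5.png

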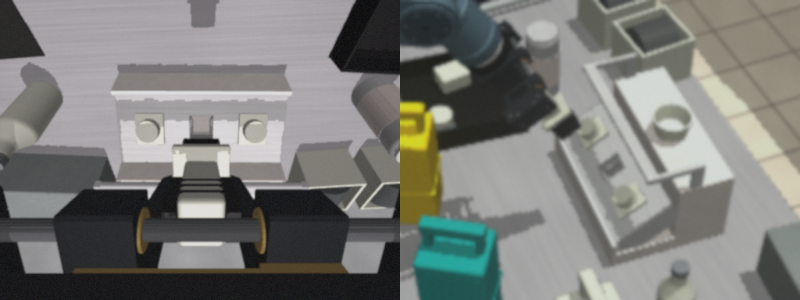

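The cartridge is held clear of its socket (side crop (560,120)), and both low cartridges are seated. Next I'll stand it upright and go over the free part of the tray, away from the jar at (.42,.287) and the box at (.481,.407).

```bash
python3 -c "
from look import *
p=r.sense()['tcp_pos']
legs((p,yawrot(177.9)),([.53,.285,.25],yawrot(177.9)),([.53,.285,.085],yawrot(177.9)))"
```

```text
now 15.55 [0.5295 0.0205 0.2778] x [-0.8486  0.0314 -0.5281] z [ 0.5278 -0.019  -0.8492] F [ 0.1778 -0.2752 -1.2316] w 0.29347759899287573
shift [0. 0. 0.] n@3cm 0.0 turn [ 0.0226 31.8777 -0.0128] n@6 5.312958262038073
shift [ 0.9225 26.4324  2.7809] n@3cm 8.864763768317923 turn [0. 0. 0.] n@6 0.0
shift [ 0.   0.  16.5] n@3cm 5.499999999999999 turn [0. 0. 0.] n@6 0.0
```

Call:
servo_tool(moves=[{"offset": [0,0,0],"delta_rot": [0,5.3,0],"jaw": 2},{"offset": [0,0,0],"delta_rot": [0,5.3,0],"jaw": 2},{"offset": [0,0,0],"delta_rot": [0,5.3,0],"jaw": 2},{"offset": [0,0,0],"delta_rot": [0,5.3,0],"jaw": 2},{"offset": [0,0,0],"delta_rot": [0,5.3,0],"jaw": 2},{"offset": [0,0,0],"delta_rot": [0,5.4,0],"jaw": 2}])

```text
clock: 16.05
tcp_pos: [0.5301, 0.0205, 0.2779]
eef_rot: [0.018, 1.0, 0.0, -0.002]
contact_force: [0.2, -0.4, -0.5]
grip_width: 0.293
```

Call:
servo_tool(moves=[{"offset": [0.1,1.5,0],"delta_rot": [0,0,0],"jaw": 2},{"offset": [0.1,2.5,0],"delta_rot": [0,0,0],"jaw": 2},{"offset": [0.1,3,0],"delta_rot": [0,0,0],"jaw": 2},{"offset": [0.1,3,0.4],"delta_rot": [0,0,0],"jaw": 2},{"offset": [0.1,3,0.4],"delta_rot": [0,0,0],"jaw": 2},{"offset": [0.1,3,0.5],"delta_rot": [0,0,0],"jaw": 2},{"offset": [0.1,3,0.5],"delta_rot": [0,0,0],"jaw": 2},{"offset": [0.1,3,0.5],"delta_rot": [0,0,0],"jaw": 2},{"offset": [0.1,2.9,0.5],"delta_rot": [0,0,0],"jaw": 2},{"offset": [0,1.5,0],"delta_rot": [0,0,0],"jaw": 2}])

```text
clock: 16.88
tcp_pos: [0.5293, 0.2874, 0.2477]
eef_rot: [0.017, 1.0, -0.0, -0.002]
contact_force: [-0.8, 0.3, -2.1]
grip_width: 0.289
```

Call:
servo_tool(moves=[{"offset": [0,0,2],"delta_rot": [0,0,0],"jaw": 2},{"offset": [0,0,3],"delta_rot": [0,0,0],"jaw": 2},{"offset": [0,0,3],"delta_rot": [0,0,0],"jaw": 2},{"offset": [0,0,2],"delta_rot": [0,0,0],"jaw": 2},{"offset": [0,0,1],"delta_rot": [0,0,0],"jaw": 2},{"offset": [0,0,0],"delta_rot": [0,0,0],"jaw": 2},{"offset": [0,0,0],"delta_rot": [0,0,0],"jaw": 2}])

```text
clock: 17.47
tcp_pos: [0.531, 0.2843, 0.141]
eef_rot: [0.018, 1.0, -0.0, 0.0]
contact_force: [0.8, -0.2, -0.6]
grip_width: 0.291
```

```bash
python3 -c "
from look import *
a=snap('wrist','w6.png');b=snap('side','s6.png');t=snap('top','t6.png')
o=np.hstack([cv2.resize(a,(400,300)),cv2.resize(b[100:200,150:283],(400,300))])
u=np.hstack([cv2.resize(t[130:255,85:251],(400,300)),cv2.resize(b[190:340,180:380],(400,300))])
cv2.imwrite('pics/c6.png',np.vstack([o,u])[:,:,::-1])
legs(([.53,.285,.081],yawrot(177.9)))"
```

```text
now 17.6167 [0.5322 0.2849 0.1433] x [-0.9993  0.0368 -0.0048] z [ 0.0049  0.0009 -1.    ] F [ 0.3463  0.5712 -0.7293] w 0.2873730033528308
shift [ 0.246  -0.0043  6.2249] n@3cm 2.076585715110721 turn [ 0.0611  0.2767 -0.0076] n@6 0.047247588699955434
```

View pics/c6.png

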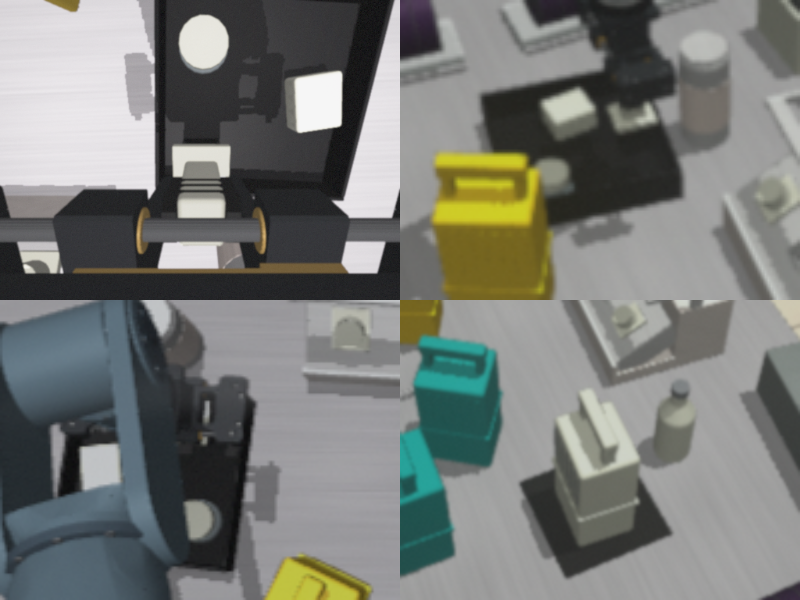

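The carrier stands upright mid-mat (lower right), and the cartridge hangs upright inside the tray, clear of the jar and box. I'll shift 1 cm further from the wall and lower it.

Call:
servo_tool(moves=[{"offset": [0.2,1,1],"delta_rot": [0,0.2,0],"jaw": 2},{"offset": [0,0,1.5],"delta_rot": [0,0,0],"jaw": 2},{"offset": [0,0,1.5],"delta_rot": [0,0,0],"jaw": 2},{"offset": [0,0,0.8],"delta_rot": [0,0,0],"jaw": 2},{"offset": [0,0,0.4],"delta_rot": [0,0,0],"jaw": 2},{"offset": [0,0,0.2],"delta_rot": [0,0,0],"jaw": 2},{"offset": [0,0,0],"delta_rot": [0,0,0],"jaw": 2},{"offset": [0,0,0],"delta_rot": [0,0,0],"jaw": 2}])

```text
clock: 18.28
tcp_pos: [0.5296, 0.2949, 0.088]
eef_rot: [0.018, 1.0, 0.0, -0.0]
contact_force: [-0.2, 0.2, -0.7]
grip_width: 0.285
```

Call:
servo_tool(moves=[{"offset": [0,0,0.2],"delta_rot": [0,0,0],"jaw": 2},{"offset": [0,0,0.2],"delta_rot": [0,0,0],"jaw": 2},{"offset": [0,0,0.1],"delta_rot": [0,0,0],"jaw": 2},{"offset": [0,0,0],"delta_rot": [0,0,0],"jaw": 2},{"offset": [0,0,0],"delta_rot": [0,0,0],"jaw": 2}])

```text
clock: 18.7
tcp_pos: [0.5298, 0.2948, 0.0836]
eef_rot: [0.018, 1.0, 0.0, -0.0]
contact_force: [-1.9, -0.9, 6.1]
grip_width: 0.293
```

Contact came at 6 N and z = 0.0836, where I expected the floor (about 0.082). Releasing and backing off.

Call:
servo_tool(moves=[{"offset": [0,0,-0.1],"delta_rot": [0,0,0],"jaw": 2},{"offset": [0,0,0],"delta_rot": [0,0,0],"jaw": 3},{"offset": [0,0,0],"delta_rot": [0,0,0],"jaw": 4},{"offset": [0,0,0],"delta_rot": [0,0,0],"jaw": 6},{"offset": [0,0,0],"delta_rot": [0,0,0],"jaw": 7},{"offset": [0,0,0],"delta_rot": [0,0,0],"jaw": 7},{"offset": [0,0,0],"delta_rot": [0,0,0],"jaw": 7},{"offset": [0,0,0],"delta_rot": [0,0,0],"jaw": 7}])

```text
clock: 19.37
tcp_pos: [0.5291, 0.2947, 0.0833]
eef_rot: [0.018, 1.0, 0.0, -0.001]
contact_force: [0.5, -0.4, -0.1]
grip_width: 0.771
```

Call:
servo_tool(moves=[{"offset": [0,0,-1],"delta_rot": [0,0,0],"jaw": 7},{"offset": [0,0,-2],"delta_rot": [0,0,0],"jaw": 7},{"offset": [0,0,-3],"delta_rot": [0,0,0],"jaw": 7},{"offset": [0,0,-3],"delta_rot": [0,0,0],"jaw": 7},{"offset": [0,0,-3],"delta_rot": [0,0,0],"jaw": 7},{"offset": [0,0,-3],"delta_rot": [0,0,0],"jaw": 7},{"offset": [0,0,-3],"delta_rot": [0,0,0],"jaw": 7},{"offset": [0,0,0],"delta_rot": [0,0,0],"jaw": 7},{"offset": [0,0,0],"delta_rot": [0,0,0],"jaw": 7}])

```text
clock: 20.12
tcp_pos: [0.5306, 0.2951, 0.2666]
eef_rot: [0.018, 1.0, 0.001, 0.002]
contact_force: [0.5, 0.2, -0.9]
grip_width: 0.791
```

```bash
python3 -c "
from look import *
a=snap('wrist','w7.png');p=r.camera_params('wrist');b=snap('side','s7.png')
o=np.hstack([cv2.resize(a,(400,300)),cv2.resize(b[100:340,150:400],(400,384))[:300]])
cv2.imwrite('pics/c7.png',o[:,:,::-1])
for q,X in dict(foot=[.53,.295,.005],top=[.53,.295,.123]).items(): print(q,proj('wrist',X,p))
legs()"
```

```text
foot [256.8468 159.9225]
top [256.8884 180.691 ]
now 20.2167 [0.5289 0.2945 0.2629] x [-0.9993  0.0366  0.0025] z [-0.0026 -0.0002 -1.    ] F [-0.1793 -0.0779 -0.3284] w 0.7988545449985099
```

View pics/c7.png

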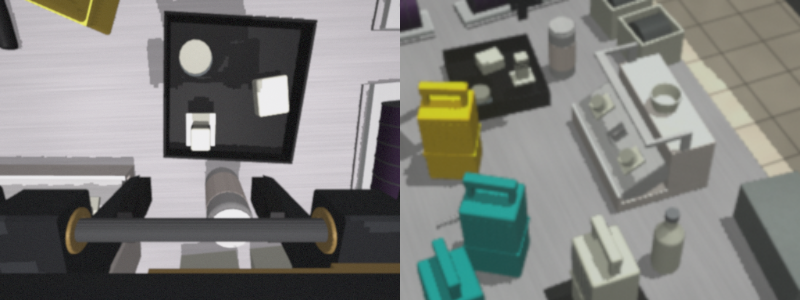

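The cartridge stands upright in the tray: top at (201,138) against a predicted (201,141). The carrier, low cartridges and surrounding things are all in place.

```bash
python3 -c "
from plant import r
print(r.sign_off())"
```

```text
the job is handed in; nothing more can be done
None
```

The job is handed in at about 20 s of the 61 s allowed; `sign_off` gives no verdict, so I can't confirm the scoring.

- **Carrier:** I lifted the white carrier by its handle and stood it on the mat at about (0.470, -0.333), which is where I measured the mat's centre. I let go and backed off.
- **Cartridge:** I pulled the tall cartridge out of the middle socket along its axis. I stood it on the tray floor at about (0.53, 0.295) and let go; it had touched down at the height I expected.

**Last checks:** The pictures show the carrier upright mid-mat and the cartridge upright and free in the tray, within a few pixels of where I predicted. Both low cartridges look seated and nothing around has been knocked over. The gripper was open and clear, with less than 0.5 N on the tool. No check failed. One small disagreement: the carrier touched down about 5 mm higher on the fingers than planned, because it slipped slightly in the grip during the lift.

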